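Hang the lift-off door of the test chamber

TASK

The door of the aluminium test chamber has been lifted off and stands on the bench. Pick it up, keep it upright and hang it back: lower it gently, without forcing it or letting it drop, until both its hinge sockets are fully down over the two upright pintles together; then let go and swing it shut against the seal, pressing only lightly. Leave the other things on the bench where they are.

Things in the scene. Friction and masses are not known exactly. Their poses are not given: they have to be found in the camera images.
- door_center (a point): middle, half-way up, of the loose door: an aluminium panel 160 wide x 170 high x 24 mm thick, 0.29 to 0.43 kg, standing upright on the bench. Axes: z up; x through its thickness, outer face at -12, inner face at +12 mm; y along its width, away from the hinge sockets. The top 50 mm of both faces is bare: it can be gripped there across its thickness from above
- socket_low (a point): centre of the lower mouth of the door's lower hinge socket: 100 mm from door_center towards -y, at mid-thickness, 30 mm above the door's lower edge. Each socket is an upright steel tube 24 mm long, 20 mm across, bore 9.6 mm right through, plain square ends. Axes as the door's
- socket_high (a point): the same point of the upper hinge socket: 100 mm above socket_low on the same upright line, 130 mm above the door's lower edge
- pintle_low (a point): nominal foot of the lower pintle: centre of the top of the knuckle (20 mm across, 22 tall) where the lower socket comes to rest, 70 mm above the bench. The pintle is an upright steel pin 8 mm across standing 21 mm above its foot, flat-topped with a broken edge. The real pintles stand off this point, see chamber. Axes as the chamber's
- pintle_high (a point): nominal foot of the upper pintle, same pin, 100 mm straight above pintle_low (170 mm above the bench). The chamber's front frame stands 18 mm behind this line (+x). The hung door's lower edge is 40 mm and its top 210 mm above the bench; a rubber seal 5 mm proud of the frame, 174 mm along +y from this line, is what the shut door lands on
- door: the whole door; origin in the middle of its underside, 85 mm below door_center, same axes. A black bar handle stands 40 mm out of the outer face at y = +55 mm, 40 to 110 mm above the lower edge; a white insulation block stands 8 mm out of the inner face, 25 to 117 mm above the lower edge
- chamber: aluminium box on feet with its hinge, fixed, 236 wide, 215 mm high; origin on the bench under the middle of door opening and depth. x into it (open front at -x), y along the front from hinge to free side. The hinge sits on slots and packing: both real pintles stand off the nominal line together, unknown, up to 5 mm either way in y, 3 mm in x (heights true, rigid). The shut door's axes agree with these; it opens counter-clockwise from above
- sample_tray: bystander: aluminium tray 85 x 110 x 28 mm; origin under its middle
- lever_valve: bystander: white valve block 85 x 55 x 45 mm with an upright black-topped lever to 125 mm; origin under its middle
- thermometer: bystander: grey hand-held meter 75 x 150 x 30 mm lying flat; origin under its middle
- brass_tee: bystander: brass pipe tee, 64 mm long, 26 mm high; origin under its middle
- ball_valve: bystander: brass ball valve, 58 mm long, 46 mm high; origin under its middle
- wrench: bystander: steel wrench lying flat; origin under its middle
- screwdriver: bystander: screwdriver lying flat; origin under its middle
There are look-alikes about, which are no part of the job. Several things look just like the door: the one meant starts farthest to the robot's left.

How it is judged:
By the outcome, as a careful person would: the job done as asked, in the order asked, and still so for the second after the job is handed in, with the robot touching nothing.
It also fails if it takes over 72 s, if anything falls off the work surface, if the arm or the gripper's body presses on something with over 40 N, if the wrist force passes 120 N, or if a joint passes its speed limit or range.

ROBOT

A 6-joint arm with a two-finger parallel gripper is mounted at the origin on the work surface. World frame = base frame: x ahead of the robot, y to its left, z up, the work surface at z = 0. Lengths are in m, angles in rad, forces in N, time in s.
With the tool pointing down it reaches from about 0.225 to 0.875 m from the base axis. Payload 3.4 kg.
Tool frame: the origin (TCP) lies between the finger pads; the fingertips stand 25 mm ahead of it and the grasp point (between the pads) lies 6 mm ahead of it (manip.tips_ahead is the distance from the TCP to the fingertips, in m); z points along the fingers, x is the direction in which the jaws open and shut, and the axes are right-handed (so a half turn about z gives the same grasp; the last joint's range is limited). The gripper opens to 85 mm and grips with 20 to 120 N. Pads are 22 mm wide; open, the fingers measure 114 mm over their backs; the gripper's body (76 mm by 85 mm) begins 54 mm behind the grasp point. The pads swing forward as they close: fully open they stand 13 mm farther back than shut.
Start: joints at [-1.305, 0.276, 1.505, -0, 1.361, -0.121], TCP at [0.217, -0.533, 0.256] pointing down, gripper open.
Joint ranges: [-2.89, 2.89], [-0.75, 2.08], [0.22, 2.7], [-1.18, 4.32], [0.11, 2.71], [-2.7, 2.7]. Speed limits (rad/s): [2.57, 2.57, 3.14, 3.14, 3.14, 3.14].

INTERFACE

Orientations are given as a unit quaternion [w, x, y, z].
In Python, from rig import manip gives the robot as it stands. The module is installed in compiled form; this text tells all that it offers.
- The arm moves only by the tool send_rows, never from a script. Its argument "plan" is a list of rows, each an object with "linear": the shift along the tool's x, y, z in m, a list of three; "delta_rot": the turn, a rotation vector about the tool's x, y, z in degrees, a list of three; "fingers": the finger opening in m, from 0 to 0.0854. A call has 1 to 12 rows; each row shifts and turns the pose as measured when the row begins, along the tool's axes as they then stand; what a row does not reach is not made up. A row lasts 1/12 s, in which the tool goes at most 41.7 mm and 7.16 degrees, less where a joint would pass 70% of its speed; a pose out of reach is approached as far as the arm can. A call with a gripper value outside its range is refused whole. The fingers move at their own pace and stop on an object; "force" is the grip in N (left out, the last holds). Time passes only in rows, so rows that do not move let the fingers close. It gives the time, the measured TCP pose, the force and the opening at its end, in the units of the state.
- manip.get_state(): the state, without advancing time (a new reading comes with each control period).
- manip.get_image(name): name is "side" or "top" or "wrist"; returns the picture (384x512x3 uint8, red, green, blue); there is no depth.
- manip.camera_info(name): a dict with "K" (3x3 intrinsics, pixels), "rvec" (rotation vector, rad) and "tvec" (3), from world to camera coordinates, as OpenCV has them. Camera axes: x right, y down, z forward; pixel columns grow to the right and rows downward; lengths in m; the calibration is good to about 2 mm. A picture is of the moment at which its call begins: read the wrist's pose just before it. camera_info takes no time and is no camera call; for the wrist camera it gives the pose at the moment of the call.
- manip.sign_off(): hands the job in, once; it reports no verdict.
Trained networks look in the newest picture that a camera, given by its name, has taken for a name from the list of things; names that differ only in an ending like _2 or _b are one class to them, and where a whole thing is asked for, a point or a joint stands for the part that bears it (a point fixed in the world has none). Each returns a list of dicts, best first, with "p" (0 to 1); they miss things now and then, are a little off and sometimes report something else, mostly with a low value. They report only what shows in the picture. A call takes as long as a camera call. They do not tell look-alikes from the thing itself.
- manip.find_in(thing, camera): "extent" ([left, top, right, bottom] in pixels, round what is visible of it).
- manip.masks_of(thing, camera): "pixels" (384x512 bool, what is visible of it) and "extent" ([left, top, right, bottom] in pixels, round what is visible of it).
The state is a dict: "clock": time; "qpos": joint angles; "qd": joint speeds; "effort": joint torques, N m; "position": TCP position; "ee_rot": TCP orientation; "contact_force": force on the tool from outside, world axes, zero at the start; "moment": the same for the moment, N m; "width": finger opening in m.
Only numpy, scipy, OpenCV 4.12 (cv2) and the standard library are available. Lean on these libraries where they do the work, as an engineer would, in place of code of your own. Each camera call takes 0.05 s, during which the arm holds its last target. There are 200 camera calls.

## Working session

There is one attempt and no reset: what is moved stays moved. The work goes in short steps, Python scripts to look and compute and a tool call to move; the robot and the scene stay as the last step left them, time stands still between calls to the robot, and variables do not carry over. Pictures are saved under pics/ and viewed, about 8 in all and at most 12, crops included, and the job is handed in when it is done.

Besides the shell and the picture viewer there is one more tool, called after ">>>" as name(argument=value, ...) on one line, values as JSON. send_rows: Moves the arm, as the interface text tells. Its arguments: {"type":"object","properties":{"plan":{"type":"array","items":{"type":"object","properties":{"linear":{"type":"array","items":{"type":"number"}},"delta_rot":{"type":"array","items":{"type":"number"}},"fingers":{"type":"number"}}}},"force":{"type":"number"}},"required":["plan"]}

```bash
mkdir -p pics; ls; cat > h.py <<'E'
import numpy as np, cv2
from rig import manip
from scipy.spatial.transform import Rotation as R
def cam(n):
    c=manip.camera_info(n); return np.array(c["K"],float),np.array(c["rvec"],float).reshape(3),np.array(c["tvec"],float).reshape(3)
def proj(n,P):
    K,r,t=cam(n); return cv2.projectPoints(np.array(P,float).reshape(-1,1,3),r,t,K,None)[0].reshape(-1,2)
def back(n,uv,z):
    K,r,t=cam(n); M=cv2.Rodrigues(r)[0]; o=-M.T@t
    d=(np.linalg.inv(K)@np.c_[np.array(uv,float).reshape(-1,2),np.ones(len(np.array(uv).reshape(-1,2)))].T).T@M
    return o+d*((z-o[2])/d[:,2])[:,None]
def save(n,f): 
    im=manip.get_image(n); cv2.imwrite(f"pics/{f}.png",cv2.cvtColor(im,cv2.COLOR_RGB2BGR)); return im
E
python3 - <<'E'
from h import *
np.set_printoptions(precision=3,suppress=True)
a=save("top","top0");b=save("side","side0")
cv2.imwrite("pics/both.png",cv2.cvtColor(np.hstack([cv2.resize(a,(800,600))]),cv2.COLOR_RGB2BGR))
for c in("top","side"):
    K,r,t=cam(c);print(c,K[0,0],K[:2,2],"pos",-cv2.Rodrigues(r)[0].T@t,"\n",cv2.Rodrigues(r)[0])
    for n in("door","chamber","socket_high","pintle_high","pintle_low"):
        print(n,[(round(d["p"],2),np.round(d["extent"]).tolist()) for d in manip.find_in(n,c)])
print(manip.get_state())
E
```

```text
pics
top 480.19666728794084 [259.375 183.78 ] pos [ 0.269 -0.154  1.392] 
 [[-0.015 -1.    -0.008]
 [-0.986  0.016 -0.164]
 [ 0.164  0.005 -0.986]]
door [(0.9, [250.0, 153.0, 318.0, 194.0]), (0.85, [319.0, 254.0, 367.0, 318.0]), (0.71, [390.0, 105.0, 458.0, 177.0])]
chamber [(0.9, [36.0, 113.0, 152.0, 218.0])]
socket_high [(0.76, [249.0, 152.0, 316.0, 194.0]), (0.68, [317.0, 251.0, 366.0, 316.0]), (0.62, [392.0, 108.0, 460.0, 174.0])]
pintle_high [(0.86, [36.0, 111.0, 154.0, 218.0])]
pintle_low [(0.94, [38.0, 113.0, 155.0, 220.0])]
side 444.36787373009946 [253.99  191.037] pos [-0.341 -1.005  1.172] 
 [[ 0.729 -0.684  0.003]
 [-0.45  -0.483 -0.751]
 [ 0.515  0.546 -0.66 ]]
door [(0.81, [205.0, 253.0, 269.0, 298.0]), (0.6, [373.0, 218.0, 388.0, 251.0]), (0.57, [267.0, 194.0, 272.0, 219.0]), (0.48, [198.0, 188.0, 220.0, 222.0])]
chamber [(0.96, [172.0, 122.0, 229.0, 178.0]), (0.3, [322.0, 214.0, 337.0, 230.0])]
socket_high [(0.9, [207.0, 252.0, 266.0, 300.0]), (0.58, [266.0, 193.0, 274.0, 219.0]), (0.56, [376.0, 216.0, 393.0, 248.0])]
pintle_high [(0.66, [174.0, 126.0, 234.0, 177.0])]
pintle_low [(0.74, [173.0, 122.0, 230.0, 179.0])]
{'clock': 0.6, 'qpos': array([-1.305,  0.276,  1.505, -0.   ,  1.361, -0.121]), 'qd': array([-0.003, -0.002,  0.   , -0.001, -0.002, -0.002]), 'effort': array([ -0.001, -41.639, -24.599,  -0.   ,   0.   ,  -0.   ]), 'position': array([ 0.217, -0.533,  0.256]), 'ee_rot': array([ 0.   ,  0.83 , -0.558,  0.   ]), 'contact_force': array([-0.346,  0.121,  0.122]), 'moment': array([ 0.036,  0.016, -0.054]), 'width': 0.08512399298831777}
```

View pics/both.png

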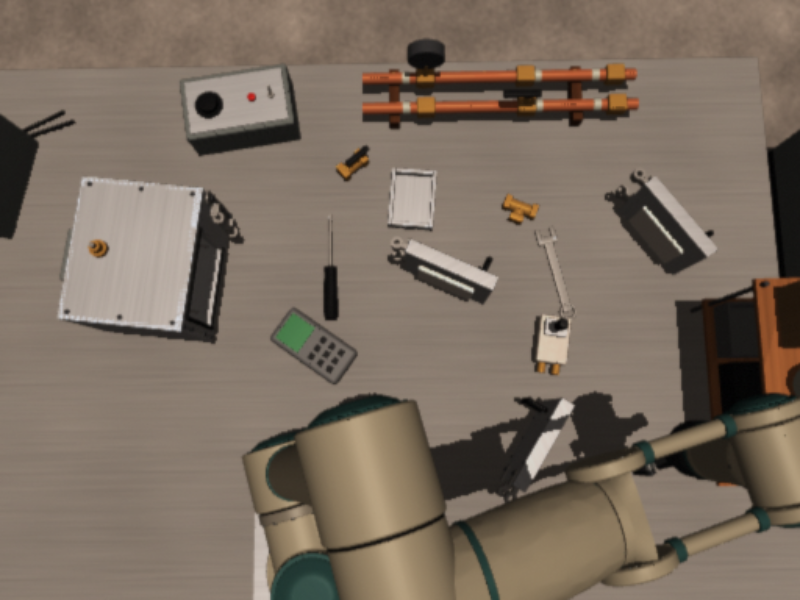

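View pics/side0.png

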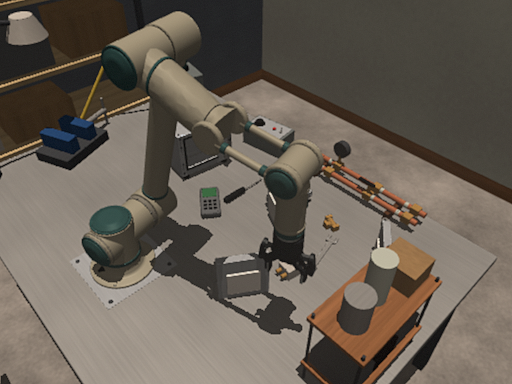

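In the top view (512×384 px) there are three door look-alikes: A at (284,173), B at (424,141) and C at (343,286). Image left is the robot's left (+y), so A, the leftmost, is the one meant. Its sockets are at the left end and its handle is on the far side. The chamber is at (95,165), with its hinge at about (140,138). I'll enlarge A and the hinge.

```bash
python3 - <<'E'
from h import *
np.set_printoptions(precision=4,suppress=True)
a=cv2.imread("pics/top0.png")
A=cv2.resize(a[145:201,243:323],None,fx=9,fy=9,interpolation=cv2.INTER_CUBIC)[:, :720]
B=cv2.resize(a[105:225,30:160],None,fx=5,fy=5,interpolation=cv2.INTER_CUBIC)
cv2.imwrite("pics/cA.png",A); cv2.imwrite("pics/cB.png",B)
for n in("door","chamber"):
    for d in manip.masks_of(n,"top"):
        m=d["pixels"].astype(np.uint8); c=max(cv2.findContours(m,0,2)[0],key=cv2.contourArea)
        print(n,d["p"],m.sum(),cv2.boxPoints(cv2.minAreaRect(c)).round(1).tolist())
E
```

```text
door 0.95 1408 [[303.20001220703125, 308.79998779296875], [340.29998779296875, 242.8000030517578], [367.79998779296875, 258.29998779296875], [330.6000061035156, 324.29998779296875]]
door 0.92 2134 [[385.0, 130.0], [411.5, 103.5], [462.5, 154.5], [436.0, 181.0]]
door 0.78 1337 [[245.10000610351562, 178.8000030517578], [251.5, 150.89999389648438], [320.1000061035156, 166.60000610351562], [313.70001220703125, 194.5]]
door 0.73 362 [[341.5, 147.5], [353.3999938964844, 143.8000030517578], [371.20001220703125, 200.6999969482422], [359.3999938964844, 204.39999389648438]]
chamber 0.64 241 [[344.79998779296875, 148.89999389648438], [354.70001220703125, 146.60000610351562], [366.5, 198.0], [356.6000061035156, 200.1999969482422]]
chamber 0.58 9729 [[32.29999923706055, 205.39999389648438], [48.70000076293945, 106.5999984741211], [157.1999969482422, 124.69999694824219], [140.8000030517578, 223.5]]
```

View pics/cA.png

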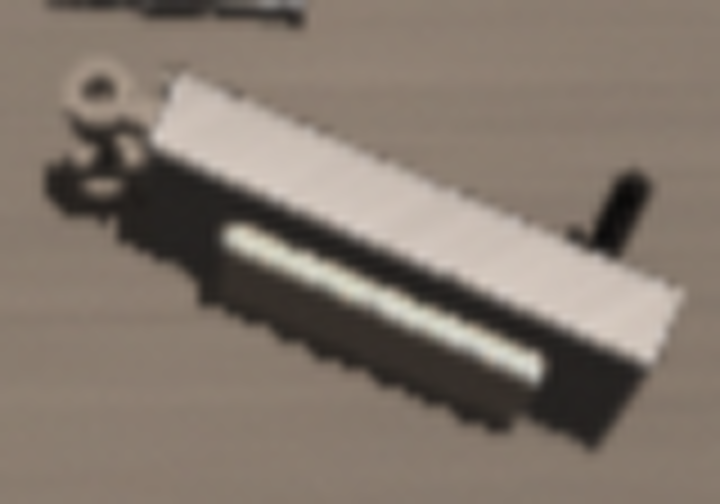

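View pics/cB.png

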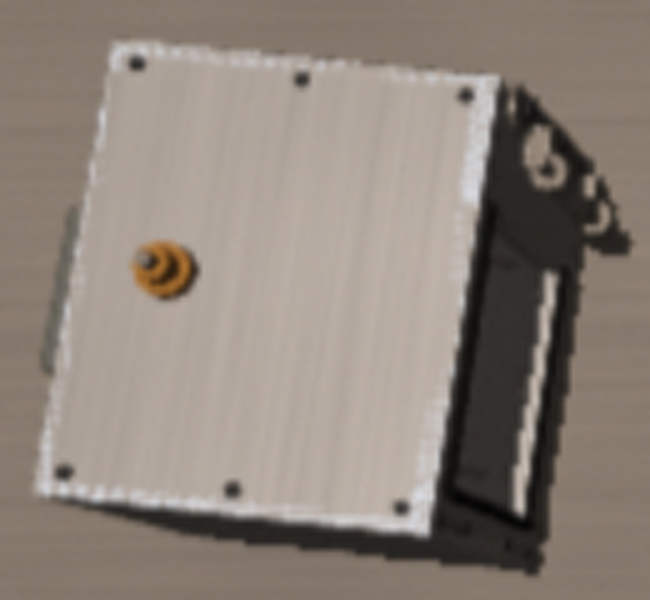

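Crop A confirms it: one bare-topped panel with socket rings at about (254,155), its handle at the upper right, and the white inner block facing the robot. Crop B shows the chamber roof corners and the upper knuckle ring at about (139,138). Next I'll turn these into positions.

```bash
python3 - <<'E'
from h import *
np.set_printoptions(precision=4,suppress=True)
P=back("top",[(263,152.8),(259.9,161.1),(319.1,177.2),(315.2,185.2)],.17)
c=P.mean(0); a=(P[2]+P[3]-P[0]-P[1])/2; print("door",P,"c",c,"len",np.linalg.norm(a),"w",np.linalg.norm(P[0]-P[1]),np.linalg.norm(P[2]-P[3]),"ydir deg",np.degrees(np.arctan2(a[1],a[0])))
s=back("top",[(253.9,155)],.139)[0]; print("socket z.154",back("top",[(253.9,155)],.154),"expected",c-.1*a/np.linalg.norm(a))
Q=back("top",[(130,120.6),(116.4,212),(52.4,113.4),(37.4,203.6)],.215); print(Q)
y=(Q[1]-Q[0]+Q[3]-Q[2])/2; print("w",np.linalg.norm(y),"ydir",np.degrees(np.arctan2(y[1],y[0])))
print("pintle",back("top",[(30+547/5,105+168/5)],.17))
yaw=np.arctan2(y[1],y[0])-np.pi/2; print("chamber yaw",np.degrees(yaw))
K,r,t=cam("wrist");st=manip.get_state(); Rt=R.from_quat(np.r_[st["ee_rot"][1:],st["ee_rot"][0]]).as_matrix()
M=cv2.Rodrigues(r)[0]; print("wristcam in tool", Rt.T@(-M.T@t-st["position"]), "\naxes in tool(rows)\n",M@Rt,K[0,0],K[:2,2])
print("tool axes world\n",Rt, manip.tips_ahead)
E
```

```text
door [[ 0.5541 -0.158   0.17  ]
 [ 0.5322 -0.1496  0.17  ]
 [ 0.4871 -0.3019  0.17  ]
 [ 0.4664 -0.2911  0.17  ]] c [ 0.51   -0.2251  0.17  ] len 0.157379819735163 w 0.023535847565286948 0.023397454555739598 ydir deg -114.95283681461785
socket z.154 [[ 0.5523 -0.1339  0.154 ]] expected [ 0.5521 -0.1345  0.17  ]
[[0.6333 0.1794 0.215 ]
 [0.4    0.2062 0.215 ]
 [0.6558 0.3788 0.215 ]
 [0.424  0.403  0.215 ]]
w 0.2339181860628958 ydir 173.7405041860008
pintle [[0.5978 0.166  0.17  ]]
chamber yaw 83.7405041860008
wristcam in tool [-0.0006 -0.0698 -0.117 ] 
axes in tool(rows)
 [[ 1.     -0.0007 -0.0003]
 [ 0.0006  0.9619 -0.2733]
 [ 0.0004  0.2733  0.9619]] 283.7834004240105 [256.7949 194.461 ]
tool axes world
 [[ 0.3772 -0.9261  0.    ]
 [-0.9261 -0.3772 -0.0001]
 [ 0.0001  0.     -1.    ]] 0.025
```

```bash
cat >> h.py <<'E'
def tool():
    s=manip.get_state(); return s,np.array(s["position"]),R.from_quat(np.r_[s["ee_rot"][1:],s["ee_rot"][0]])
def down(xang):  # tool pointing straight down, x axis at heading (deg)
    a=np.radians(xang); x=np.array([np.cos(a),np.sin(a),0]); z=np.array([0,0,-1.]); return R.from_matrix(np.c_[x,np.cross(z,x),z])
def rows(p,rot,n,dec=4):
    s,p0,r0=tool(); rv=(r0.inv()*rot).as_rotvec(degrees=True)/n
    print("total tool shift",np.round(r0.inv().apply(p-p0),4),"rotvec",np.round(rv*n,2))
    for i in range(n):
        r=r0*R.from_rotvec(rv*i,degrees=True); print(np.round(r.inv().apply((p-p0)/n),dec).tolist(),np.round(rv,2).tolist())
E
python3 -c "
from h import *
rows(np.array([.5134,-.2178,.27]),down(-25),12)"
```

```text
total tool shift [-0.1796 -0.3933 -0.0137] rotvec [  0.    -0.   -42.84]
[-0.015, -0.0328, -0.0011] [0.0, -0.0, -3.57]
[-0.0129, -0.0336, -0.0011] [0.0, -0.0, -3.57]
[-0.0108, -0.0344, -0.0011] [0.0, -0.0, -3.57]
[-0.0086, -0.035, -0.0011] [0.0, -0.0, -3.57]
[-0.0064, -0.0355, -0.0011] [0.0, -0.0, -3.57]
[-0.0042, -0.0358, -0.0011] [0.0, -0.0, -3.57]
[-0.002, -0.036, -0.0011] [0.0, -0.0, -3.57]
[0.0003, -0.036, -0.0011] [0.0, -0.0, -3.57]
[0.0025, -0.0359, -0.0011] [0.0, -0.0, -3.57]
[0.0048, -0.0357, -0.0011] [0.0, -0.0, -3.57]
[0.007, -0.0354, -0.0011] [0.0, -0.0, -3.57]
[0.0092, -0.0349, -0.0011] [0.0, -0.0, -3.57]
```

>>> send_rows(plan=[{"linear": [-0.015, -0.033, -0.001], "delta_rot": [0, 0, -3.57], "fingers": 0.085}, {"linear": [-0.013, -0.034, -0.001], "delta_rot": [0, 0, -3.57], "fingers": 0.085}, {"linear": [-0.011, -0.034, -0.001], "delta_rot": [0, 0, -3.57], "fingers": 0.085}, {"linear": [-0.009, -0.035, -0.001], "delta_rot": [0, 0, -3.57], "fingers": 0.085}, {"linear": [-0.006, -0.035, -0.001], "delta_rot": [0, 0, -3.57], "fingers": 0.085}, {"linear": [-0.004, -0.036, -0.001], "delta_rot": [0, 0, -3.57], "fingers": 0.085}, {"linear": [-0.002, -0.036, -0.001], "delta_rot": [0, 0, -3.57], "fingers": 0.085}, {"linear": [0, -0.036, -0.001], "delta_rot": [0, 0, -3.57], "fingers": 0.085}, {"linear": [0.003, -0.036, -0.001], "delta_rot": [0, 0, -3.57], "fingers": 0.085}, {"linear": [0.005, -0.036, -0.001], "delta_rot": [0, 0, -3.57], "fingers": 0.085}, {"linear": [0.007, -0.035, -0.001], "delta_rot": [0, 0, -3.57], "fingers": 0.085}, {"linear": [0.009, -0.035, -0.001], "delta_rot": [0, 0, -3.57], "fingers": 0.085}])

```text
clock: 1.7
position: [0.5178, -0.2086, 0.2675]
ee_rot: [0.004, 0.979, -0.206, 0.001]
contact_force: [0.3, -0.9, -0.3]
width: 0.0848
```

```bash
python3 - <<'E'
from h import *
rows(np.array([.5134,-.2178,.27]),down(-25),2)
im=save("wrist","w1"); print(proj("wrist",[[.5541,-.158,.17],[.5322,-.1496,.17],[.4871,-.3019,.17],[.4664,-.2911,.17],[.552,-.1345,.154]]).round(1))
cv2.imwrite("pics/w1v.png",cv2.cvtColor(cv2.resize(im,(768,576)),cv2.COLOR_RGB2BGR))
E
```

```text
total tool shift [-0.0003  0.0102 -0.0025] rotvec [ 0.38 -0.22  1.23]
[-0.0001, 0.0051, -0.0012] [0.19, -0.11, 0.62]
[-0.0001, 0.0051, -0.0013] [0.19, -0.11, 0.62]
[[270.8 136.9]
 [239.3 138.2]
 [263.5 317.1]
 [237.4 315.6]
 [255.6 108.2]]
```

View pics/w1v.png

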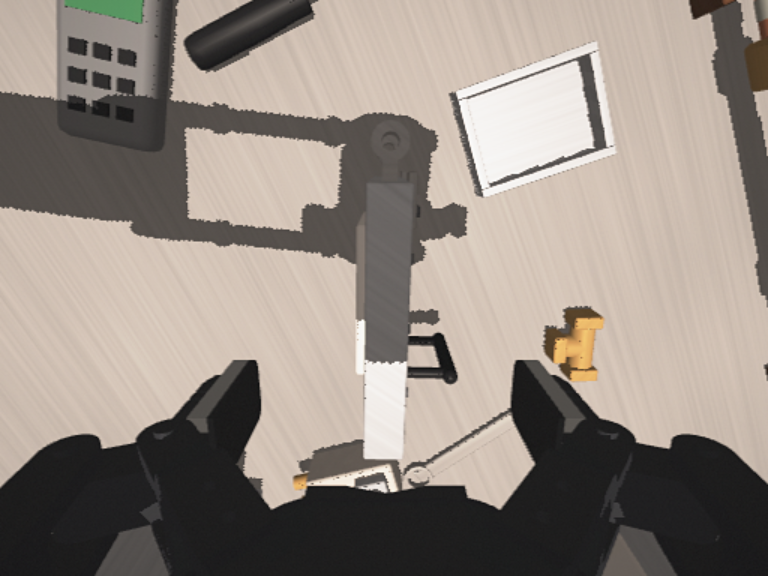

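The wrist view shows the panel's top edge from (245,122)/(275,122) at the socket end to (242,305)/(269,306), with the socket ring at (260,93). The arm was still settling when it was taken. I'll measure with the final pose and aim.

```bash
python3 - <<'E'
from h import *
np.set_printoptions(precision=4,suppress=True)
save("wrist","w2")
P=back("wrist",np.array([(244.7,122),(275.3,122),(242,304.7),(269.3,306),(260,93)]),.17); print(P)
a=(P[2]+P[3]-P[0]-P[1])/2; c=P[:4].mean(0);print("c",c,np.linalg.norm(a),np.linalg.norm(P[0]-P[1]),"ydir",np.degrees(np.arctan2(a[1],a[0])))
a1=cv2.imread("pics/w1.png").astype(float);a2=cv2.imread("pics/w2.png").astype(float);print(cv2.phaseCorrelate(a1[:200].mean(2),a2[:200].mean(2)))
u=a/np.linalg.norm(a); p=c-u*.008; p[2]=.152
rows(p,down(np.degrees(np.arctan2(a[1],a[0]))+90),4)
print(tool()[1])
E
```

```text
[[ 0.5379 -0.1439  0.17  ]
 [ 0.5585 -0.1528  0.17  ]
 [ 0.4716 -0.2857  0.17  ]
 [ 0.4932 -0.2967  0.17  ]
 [ 0.5561 -0.1299  0.17  ]]
c [ 0.5153 -0.2198  0.17  ] 0.1572986538395539 0.02238804990831644 ydir -114.73918301136503
((-1.2102233917618719, 8.501911166353622), 0.17888926013225542)
total tool shift [0.0008 0.0062 0.1154] rotvec [ 0.19 -0.28  1.18]
[0.0002, 0.0016, 0.0288] [0.05, -0.07, 0.29]
[0.0002, 0.0016, 0.0288] [0.05, -0.07, 0.29]
[0.0003, 0.0016, 0.0288] [0.05, -0.07, 0.29]
[0.0003, 0.0016, 0.0288] [0.05, -0.07, 0.29]
[ 0.52   -0.2059  0.2674]
```

```bash
python3 - <<'E'
from h import *
rows(np.array([.5146,-.2188,.152]),down(-24.9),4)
E
```

```text
total tool shift [-0.0004  0.0136  0.1154] rotvec [ 0.19 -0.28  1.34]
[-0.0001, 0.0034, 0.0289] [0.05, -0.07, 0.33]
[-0.0, 0.0034, 0.0289] [0.05, -0.07, 0.33]
[0.0, 0.0034, 0.0288] [0.05, -0.07, 0.33]
[0.0001, 0.0035, 0.0288] [0.05, -0.07, 0.33]
```

>>> send_rows(plan=[{"linear": [0, 0.0136, 0.005], "delta_rot": [0.19, -0.28, 1.34], "fingers": 0.085}, {"linear": [0, 0, 0.025], "delta_rot": [0, 0, 0], "fingers": 0.085}, {"linear": [0, 0, 0.03], "delta_rot": [0, 0, 0], "fingers": 0.085}, {"linear": [0, 0, 0.025], "delta_rot": [0, 0, 0], "fingers": 0.085}, {"linear": [0, 0, 0.015], "delta_rot": [0, 0, 0], "fingers": 0.085}, {"linear": [0, 0, 0], "delta_rot": [0, 0, 0], "fingers": 0.085}])

```text
clock: 2.3
position: [0.5116, -0.2268, 0.1646]
ee_rot: [0.003, 0.976, -0.22, 0.001]
contact_force: [-1.5, -0.2, -0.2]
width: 0.0846
```

```bash
python3 - <<'E'
from h import *
rows(np.array([.5146,-.2188,.152]),down(-24.9),1)
print(manip.get_state())
E
```

```text
total tool shift [-0.0007 -0.0086  0.0125] rotvec [ 0.33 -0.22 -0.51]
[-0.0007, -0.0086, 0.0125] [0.33, -0.22, -0.51]
{'clock': 2.3, 'qpos': array([-0.5383372 ,  0.31765574,  1.68447533, -0.00585882,  1.13505567,
       -0.0923335 ]), 'qd': array([-0.04247653, -0.00714152, -0.00159479, -0.00903678,  0.0156752 ,
       -0.0021389 ]), 'effort': array([ 5.16687445e-01, -4.21194220e+01, -2.29029644e+01,  2.12983129e-02,
       -4.42759255e-01,  1.82640197e-03]), 'position': array([ 0.5115523 , -0.22675196,  0.16458145]), 'ee_rot': array([ 0.00321053,  0.97550357, -0.21995652,  0.00126986]), 'contact_force': array([-1.49197703, -0.16644221, -0.19164895]), 'moment': array([ 0.03767155,  0.06234248, -0.02854136]), 'width': 0.0846279106326645}
```

>>> send_rows(plan=[{"linear": [-0.0007, -0.0086, 0.004], "delta_rot": [0.33, -0.22, -0.5], "fingers": 0.085}, {"linear": [0, 0, 0.008], "delta_rot": [0, 0, 0], "fingers": 0.085}, {"linear": [0, 0, 0.002], "delta_rot": [0, 0, 0], "fingers": 0.085}, {"linear": [0, 0, 0], "delta_rot": [0, 0, 0], "fingers": 0.085}])

```text
clock: 2.63
position: [0.5131, -0.2228, 0.1505]
ee_rot: [0.0, 0.976, -0.219, 0.0]
contact_force: [0.3, -0.2, 0.1]
width: 0.0848
```

```bash
python3 - <<'E'
from h import *
rows(np.array([.5146,-.2188,.152]),down(-24.9),1)
im=save("wrist","w3");cv2.imwrite("pics/w3v.png",cv2.cvtColor(cv2.resize(im,(768,576)),cv2.COLOR_RGB2BGR))
E
```

```text
total tool shift [-0.0003 -0.0043 -0.0015] rotvec [ 0.04 -0.03 -0.41]
[-0.0003, -0.0043, -0.0015] [0.04, -0.03, -0.41]
```

View pics/w3v.png

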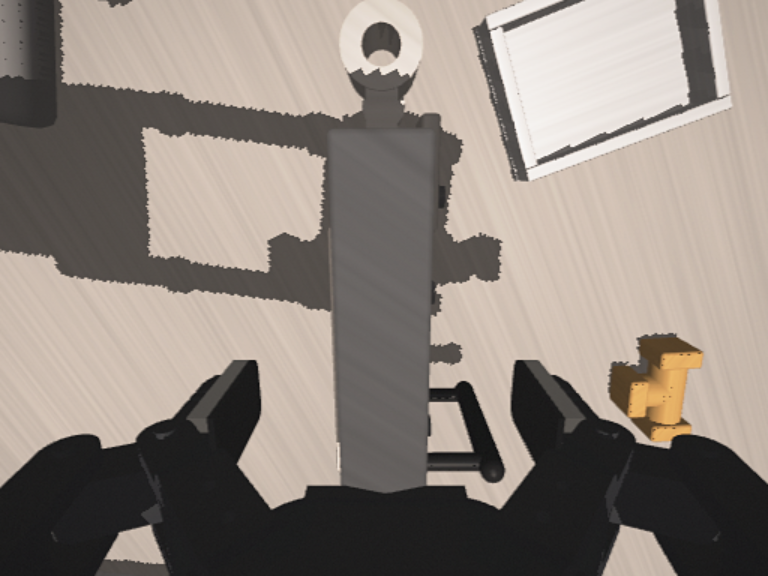

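The jaws straddle the bare top of the panel centrally, and the socket shows at (253,29). Closing.

>>> send_rows(plan=[{"linear": [0, 0, 0], "delta_rot": [0, 0, 0], "fingers": 0.01}, {"linear": [0, 0, 0], "delta_rot": [0, 0, 0], "fingers": 0.01}, {"linear": [0, 0, 0], "delta_rot": [0, 0, 0], "fingers": 0.01}, {"linear": [0, 0, 0], "delta_rot": [0, 0, 0], "fingers": 0.01}, {"linear": [0, 0, 0], "delta_rot": [0, 0, 0], "fingers": 0.01}, {"linear": [0, 0, 0], "delta_rot": [0, 0, 0], "fingers": 0.01}, {"linear": [0, 0, 0], "delta_rot": [0, 0, 0], "fingers": 0.01}, {"linear": [0, 0, 0], "delta_rot": [0, 0, 0], "fingers": 0.01}], force=70)

```text
clock: 3.35
position: [0.5143, -0.2232, 0.1538]
ee_rot: [0.002, 0.976, -0.218, 0.003]
contact_force: [0.1, -0.5, 1.1]
width: 0.0231
```

```bash
python3 - <<'E'
from h import *
s,p,r=tool(); print(p,r.as_matrix().round(4),s["contact_force"],s["moment"],s["width"])
E
```

```text
[ 0.51429285 -0.22324704  0.15378647] [[ 0.9046 -0.4263  0.0044]
 [-0.4263 -0.9046 -0.0043]
 [ 0.0058  0.002  -1.    ]] [ 0.05376542 -0.54989919  1.06693794] [0.05083976 0.07387405 0.00220539] 0.023147278047057285
```

```bash
python3 - <<'E'
from h import *
np.set_printoptions(precision=4,suppress=True)
im=save("wrist","w4"); s,p,r=tool(); np.save("grip.npy",np.r_[p,r.as_quat()])
g=cv2.cvtColor(im,cv2.COLOR_RGB2GRAY)[0:75,205:305]; cv2.imwrite("pics/w4c.png",cv2.resize(g,None,fx=7,fy=7,interpolation=cv2.INTER_CUBIC))
print(p, back("wrist",[(253.5,29)],.154))
E
```

```text
[ 0.5143 -0.2232  0.1537] [[ 0.5557 -0.1322  0.154 ]]
```

View pics/w4c.png

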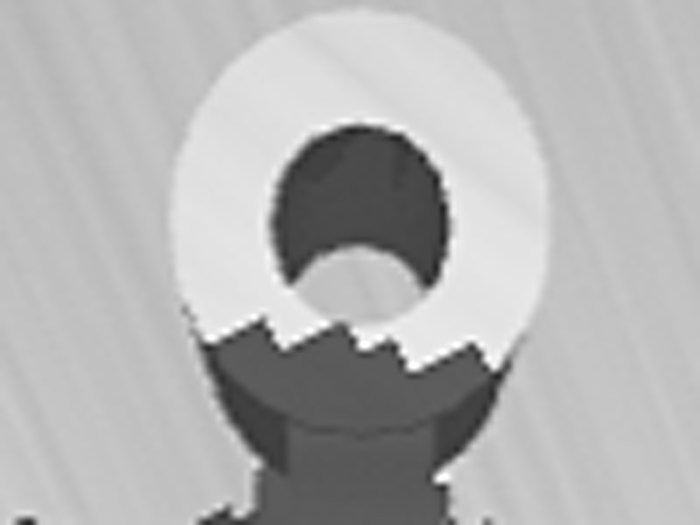

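>>> send_rows(plan=[{"linear": [0, 0, -0.004], "delta_rot": [0, 0, 0], "fingers": 0.01}, {"linear": [0, 0, -0.01], "delta_rot": [0, 0, 0], "fingers": 0.01}, {"linear": [0, 0, -0.016], "delta_rot": [0, 0, 0], "fingers": 0.01}, {"linear": [0, 0, -0.018], "delta_rot": [0, 0, 0], "fingers": 0.01}, {"linear": [0, 0, -0.018], "delta_rot": [0, 0, 0], "fingers": 0.01}, {"linear": [0, 0, -0.01], "delta_rot": [0, 0, 0], "fingers": 0.01}, {"linear": [0, 0, -0.004], "delta_rot": [0, 0, 0], "fingers": 0.01}, {"linear": [0, 0, 0], "delta_rot": [0, 0, 0], "fingers": 0.01}])

```text
clock: 4.07
position: [0.5117, -0.221, 0.2355]
ee_rot: [-0.0, 0.976, -0.218, -0.002]
contact_force: [-0.4, 1.0, -4.2]
width: 0.0232
```

```bash
python3 - <<'E'
from h import *
np.set_printoptions(precision=4,suppress=True)
s,p,r=tool(); G=np.load("grip.npy"); G=R.from_quat(G[3:])
print(p,s["contact_force"],s["moment"],s["width"],"tilt err",(r.inv()*G).as_rotvec(degrees=True))
# target: socket 32mm short of nominal pintle along door y
rows(np.array([.556-.4226*.030+.0017,.075-.906*.030+.0036,p[2]]),G,10)
E
```

```text
[ 0.5117 -0.221   0.2355] [-0.3909  1.0498 -4.2295] [ 0.0116 -0.0396  0.0058] 0.023233766252289505 tilt err [-0.107   0.5827  0.0125]
total tool shift [-0.086  -0.2607  0.0004] rotvec [-0.11  0.58  0.01]
[-0.0086, -0.0261, 0.0] [-0.01, 0.06, 0.0]
[-0.0086, -0.0261, 0.0] [-0.01, 0.06, 0.0]
[-0.0086, -0.0261, 0.0] [-0.01, 0.06, 0.0]
[-0.0086, -0.0261, -0.0] [-0.01, 0.06, 0.0]
[-0.0086, -0.0261, -0.0] [-0.01, 0.06, 0.0]
[-0.0086, -0.0261, -0.0] [-0.01, 0.06, 0.0]
[-0.0086, -0.0261, -0.0] [-0.01, 0.06, 0.0]
[-0.0086, -0.0261, -0.0001] [-0.01, 0.06, 0.0]
[-0.0086, -0.0261, -0.0001] [-0.01, 0.06, 0.0]
[-0.0086, -0.0261, -0.0001] [-0.01, 0.06, 0.0]
```

The bore centre is at pixel (256.2,31.3) in the wrist view. I'll carry the door to a point 30 mm sideways of the pintles, so socket and pintle can be compared in the same view.

```bash
python3 - <<'E'
from h import *
np.set_printoptions(precision=4,suppress=True)
G=np.load("grip.npy"); rows(np.array([.5837,.0623,.238]),R.from_quat(G[3:]),1)
E
```

```text
total tool shift [-0.0556 -0.287  -0.0022] rotvec [-0.11  0.58  0.01]
[-0.0556, -0.287, -0.0022] [-0.11, 0.58, 0.01]
```

>>> send_rows(plan=[{"linear": [-0.002, -0.01, 0], "delta_rot": [-0.11, 0.58, 0], "fingers": 0.01}, {"linear": [-0.004, -0.02, 0], "delta_rot": [0, 0, 0], "fingers": 0.01}, {"linear": [-0.006, -0.03, 0], "delta_rot": [0, 0, 0], "fingers": 0.01}, {"linear": [-0.006, -0.03, 0], "delta_rot": [0, 0, 0], "fingers": 0.01}, {"linear": [-0.006, -0.03, 0], "delta_rot": [0, 0, 0], "fingers": 0.01}, {"linear": [-0.006, -0.03, 0], "delta_rot": [0, 0, 0], "fingers": 0.01}, {"linear": [-0.006, -0.03, 0], "delta_rot": [0, 0, 0], "fingers": 0.01}, {"linear": [-0.006, -0.03, 0], "delta_rot": [0, 0, 0], "fingers": 0.01}, {"linear": [-0.005, -0.025, 0], "delta_rot": [0, 0, 0], "fingers": 0.01}, {"linear": [-0.003, -0.015, 0], "delta_rot": [0, 0, 0], "fingers": 0.01}, {"linear": [-0.001, -0.005, 0], "delta_rot": [0, 0, 0], "fingers": 0.01}, {"linear": [0, 0, 0], "delta_rot": [0, 0, 0], "fingers": 0.01}])

```text
clock: 5.07
position: [0.5696, 0.0514, 0.2227]
ee_rot: [-0.0, 0.975, -0.22, -0.006]
contact_force: [-0.7, -0.7, -4.1]
width: 0.0235
```

```bash
python3 - <<'E'
from h import *
np.set_printoptions(precision=4,suppress=True)
G=np.load("grip.npy"); rows(np.array([.5837,.0623,.238]),R.from_quat(G[3:]),1)
s=manip.get_state();print(s["position"],s["contact_force"],s["moment"],s["width"])
E
```

```text
total tool shift [ 0.0079 -0.0158 -0.0155] rotvec [ 0.    1.06 -0.18]
[0.0079, -0.0158, -0.0155] [0.0, 1.06, -0.18]
[0.5696 0.0514 0.2227] [-0.7209 -0.6769 -4.1305] [-0.093  -0.0153 -0.0211] 0.023492979293670238
```

>>> send_rows(plan=[{"linear": [0.002, -0.004, -0.012], "delta_rot": [0, 0.5, -0.1], "fingers": 0.01}, {"linear": [0.003, -0.007, -0.003], "delta_rot": [0, 0.5, -0.1], "fingers": 0.01}, {"linear": [0.003, -0.004, 0], "delta_rot": [0, 0, 0], "fingers": 0.01}, {"linear": [0, 0, 0], "delta_rot": [0, 0, 0], "fingers": 0.01}, {"linear": [0, 0, 0], "delta_rot": [0, 0, 0], "fingers": 0.01}])

```text
clock: 5.48
position: [0.5836, 0.0595, 0.2384]
ee_rot: [0.003, 0.976, -0.219, 0.002]
contact_force: [-0.7, 0.3, -4.9]
width: 0.0234
```

```bash
python3 - <<'E'
from h import *
np.set_printoptions(precision=4,suppress=True)
G=np.load("grip.npy"); rows(np.array([.5837,.0623,.238]),R.from_quat(G[3:]),1)
im=save("wrist","w5"); rows(np.array([.5837,.0623,.238]),R.from_quat(G[3:]),1)
print(proj("wrist",[[.598,.166,.191],[.598,.166,.17]]))
cv2.imwrite("pics/w5v.png",cv2.cvtColor(cv2.resize(im[0:220,100:400],None,fx=2.6,fy=2.6,interpolation=cv2.INTER_CUBIC),cv2.COLOR_RGB2BGR))
E
```

```text
total tool shift [-0.0011 -0.0026  0.0004] rotvec [ 0.16  0.   -0.12]
[-0.0011, -0.0026, 0.0004] [0.16, 0.0, -0.12]
total tool shift [-0.0013 -0.0026  0.0003] rotvec [ 0.16 -0.02 -0.13]
[-0.0013, -0.0026, 0.0003] [0.16, -0.02, -0.13]
[[193.8123  49.0764]
 [201.1236  56.6401]]
```

View pics/w5v.png

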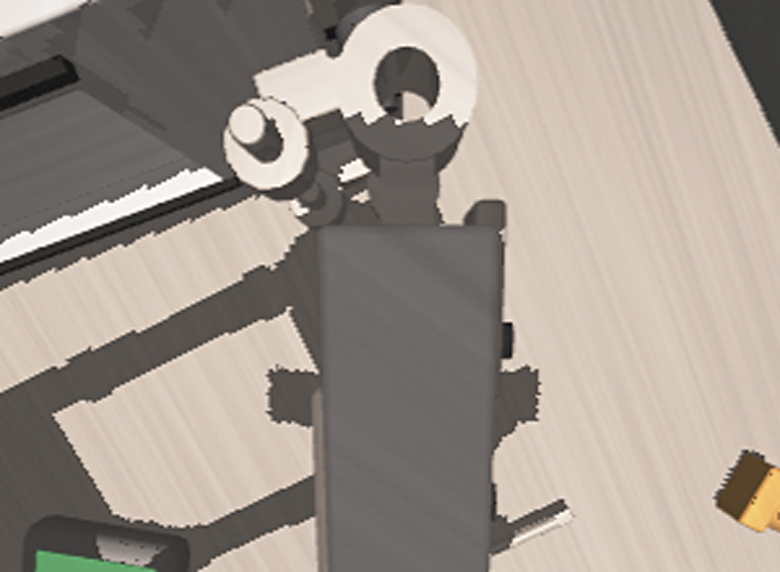

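The view is clear: the pin top is at about (195.1,47.8), the upper knuckle ring at (202.2,54.7) and the socket bore at (256.2,31.5), unchanged since the grip. So there was no slip. I'll fit the pintle and compute the move.

```bash
python3 - <<'E'
from h import *
np.set_printoptions(precision=4,suppress=True)
im=cv2.imread("pics/w5.png"); big=cv2.resize(im[0:220,100:400],None,fx=2.6,fy=2.6,interpolation=cv2.INTER_CUBIC)
g=cv2.cvtColor(big,6)
m=(g>150).astype(np.uint8); m[:, :215]=0; m[:,318:]=0; m[:95]=0; m[200:]=0
n,l,st,c=cv2.connectedComponentsWithStats(m); k=1+np.argmax(st[1:,4]); C=max(cv2.findContours((l==k).astype(np.uint8),0,1)[0],key=cv2.contourArea)
H=cv2.convexHull(C); e=cv2.fitEllipse(H); print("ring ellipse",st[k],e)
ring=(np.array(e[0])+.5)/2.6-.5+[100,0]; print(ring)
s,p,r=tool()
a=back("wrist",[ring],.17)[0]; a2=back("wrist",[(202.2,54.7)],.17)[0]; b=back("wrist",[(195.1,47.8)],.191)[0]; print("ring fit",a,"ring eye",a2,"pin",b)
# socket in tool frame: camera is rigid to tool; use grip pose
G=np.load("grip.npy"); GR=R.from_quat(G[3:]); K,rv,t=cam("wrist"); M=cv2.Rodrigues(rv)[0]
ct=r.inv().apply(-M.T@t-p); Mt=M@r.as_matrix()   # cam centre, axes in tool
d=GR.apply((np.linalg.inv(K)@[256.2,31.4,1])@Mt); o=G[:3]+GR.apply(ct)
S=o+d*((.154-o[2])/d[2]); v=S-G[:3]; v[2]=.154-G[2]; print("socket rel TCP (world, G)",v,np.linalg.norm(v[:2]))
np.save("sock.npy",v)
pin=(np.mean([a,b],0)); pin[2]=.17; np.save("pin.npy",pin); tgt=pin-v; tgt[2]=.238; print("target TCP",tgt, "hung TCP z",G[2]+.04)
rows(tgt,GR,1)
E
```

```text
ring ellipse [ 224   95   94   94 5591] ((271.9109191894531, 136.1580810546875), (88.50479125976562, 110.88109588623047), 36.681785583496094)
[204.2734  52.0608]
ring fit [0.6009 0.1674 0.17  ] ring eye [0.5991 0.1667 0.17  ] pin [0.5989 0.1662 0.191 ]
socket rel TCP (world, G) [0.042  0.0899 0.0003] 0.09920556431989173
target TCP [0.5579 0.077  0.238 ] hung TCP z 0.19374709653460118
total tool shift [-0.0309 -0.0048  0.0002] rotvec [ 0.16 -0.02 -0.13]
[-0.0309, -0.0048, 0.0002] [0.16, -0.02, -0.13]
```

```bash
cat >> h.py <<'E'
def aim(z,dx=0,dy=0):
    G=np.load("grip.npy"); s,p,r=tool(); rows(np.array([.5570+dx,.0765+dy,z]),R.from_quat(G[3:]),1)
    print("pos",p.round(4),"F",s["contact_force"].round(1),"M",s["moment"].round(2),"w",round(s["width"],4),"clk",s["clock"])
E
python3 -c "
from h import *
aim(.2345)"
```

```text
total tool shift [-0.0315 -0.004   0.0037] rotvec [ 0.16 -0.02 -0.13]
[-0.0315, -0.004, 0.0037] [0.16, -0.02, -0.13]
pos [0.5837 0.0594 0.2384] F [ 0.3 -0.  -3.6] M [-0.02 -0.06  0.  ] w 0.0236 clk 5.5333
```

>>> send_rows(plan=[{"linear": [-0.006, -0.002, 0], "delta_rot": [0.16, 0, -0.13], "fingers": 0.01}, {"linear": [-0.01, -0.002, 0], "delta_rot": [0, 0, 0], "fingers": 0.01}, {"linear": [-0.008, 0, 0], "delta_rot": [0, 0, 0], "fingers": 0.01}, {"linear": [-0.004, 0, 0], "delta_rot": [0, 0, 0], "fingers": 0.01}, {"linear": [-0.001, 0, 0], "delta_rot": [0, 0, 0], "fingers": 0.01}, {"linear": [0, 0, 0], "delta_rot": [0, 0, 0], "fingers": 0.01}, {"linear": [0, 0, 0], "delta_rot": [0, 0, 0], "fingers": 0.01}])

```text
clock: 6.12
position: [0.5543, 0.0757, 0.2377]
ee_rot: [0.002, 0.976, -0.219, 0.001]
contact_force: [-1.5, -0.1, -4.3]
width: 0.0234
```

```bash
python3 -c "
from h import *
aim(.234)"
```

```text
total tool shift [ 0.0021 -0.0019  0.0037] rotvec [ 0.07  0.14 -0.1 ]
[0.0021, -0.0019, 0.0037] [0.07, 0.14, -0.1]
pos [0.5543 0.0757 0.2377] F [-1.5 -0.1 -4.3] M [ 0.02 -0.01 -0.  ] w 0.0234 clk 6.1167
```

>>> send_rows(plan=[{"linear": [0.002, -0.002, 0.004], "delta_rot": [0.07, 0.14, -0.1], "fingers": 0.01}, {"linear": [0, 0, 0.006], "delta_rot": [0, 0, 0], "fingers": 0.01}, {"linear": [0, 0, 0.003], "delta_rot": [0, 0, 0], "fingers": 0.01}, {"linear": [0, 0, 0], "delta_rot": [0, 0, 0], "fingers": 0.01}, {"linear": [0, 0, 0], "delta_rot": [0, 0, 0], "fingers": 0.01}])

```text
clock: 6.53
position: [0.5581, 0.0764, 0.223]
ee_rot: [0.002, 0.976, -0.218, 0.003]
contact_force: [-0.2, 0.5, -4.9]
width: 0.0234
```

```bash
python3 -c "
from h import *
aim(.2175)"
```

```text
total tool shift [-0.001   0.0004  0.0055] rotvec [-0.   -0.06 -0.  ]
[-0.001, 0.0004, 0.0055] [-0.0, -0.06, -0.0]
pos [0.5581 0.0764 0.223 ] F [-0.2  0.5 -4.9] M [ 0.01 -0.03  0.02] w 0.0234 clk 6.5333
```

>>> send_rows(plan=[{"linear": [-0.0009, 0.0003, 0.002], "delta_rot": [0, 0, 0], "fingers": 0.01}, {"linear": [0, 0, 0.002], "delta_rot": [0, 0, 0], "fingers": 0.01}, {"linear": [0, 0, 0], "delta_rot": [0, 0, 0], "fingers": 0.01}, {"linear": [0, 0, 0], "delta_rot": [0, 0, 0], "fingers": 0.01}, {"linear": [0, 0, 0], "delta_rot": [0, 0, 0], "fingers": 0.01}])

```text
clock: 6.95
position: [0.5573, 0.0763, 0.2181]
ee_rot: [0.002, 0.976, -0.219, 0.003]
contact_force: [0.8, -0.2, -5.0]
width: 0.0236
```

```bash
python3 -c "
from h import *
aim(.2125)"
```

```text
total tool shift [-0.0004 -0.0001  0.0056] rotvec [ 0.02 -0.03 -0.02]
[-0.0004, -0.0001, 0.0056] [0.02, -0.03, -0.02]
pos [0.5573 0.0763 0.2181] F [ 0.8 -0.2 -5. ] M [ 0.05  0.05 -0.04] w 0.0236 clk 6.95
```

>>> send_rows(plan=[{"linear": [-0.0003, 0, 0.001], "delta_rot": [0, 0, 0], "fingers": 0.01}, {"linear": [0, 0, 0.001], "delta_rot": [0, 0, 0], "fingers": 0.01}, {"linear": [0, 0, 0.001], "delta_rot": [0, 0, 0], "fingers": 0.01}, {"linear": [0, 0, 0.001], "delta_rot": [0, 0, 0], "fingers": 0.01}, {"linear": [0, 0, 0.001], "delta_rot": [0, 0, 0], "fingers": 0.01}, {"linear": [0, 0, 0], "delta_rot": [0, 0, 0], "fingers": 0.01}])

```text
clock: 7.45
position: [0.5573, 0.0764, 0.2131]
ee_rot: [0.002, 0.976, -0.219, 0.003]
contact_force: [0.1, -0.2, -4.0]
width: 0.0234
```

```bash
python3 -c "
from h import *
aim(.2125)"
```

```text
total tool shift [-0.0003  0.      0.0006] rotvec [-0.01 -0.08 -0.02]
[-0.0003, 0.0, 0.0006] [-0.01, -0.08, -0.02]
pos [0.5573 0.0764 0.2131] F [ 0.1 -0.2 -4. ] M [-0.01  0.05 -0.02] w 0.0234 clk 7.45
```

>>> send_rows(plan=[{"linear": [0, 0, 0.001], "delta_rot": [0, 0, 0], "fingers": 0.01}, {"linear": [0, 0, 0.001], "delta_rot": [0, 0, 0], "fingers": 0.01}, {"linear": [0, 0, 0.001], "delta_rot": [0, 0, 0], "fingers": 0.01}, {"linear": [0, 0, 0], "delta_rot": [0, 0, 0], "fingers": 0.01}])

```text
clock: 7.78
position: [0.5573, 0.0764, 0.2098]
ee_rot: [0.002, 0.976, -0.219, 0.003]
contact_force: [-0.3, -0.6, -4.3]
width: 0.0233
```

```bash
python3 -c "
from h import *
aim(.2125)
im=save('wrist','w6');cv2.imwrite('pics/w6v.png',cv2.cvtColor(cv2.resize(im[0:130,170:350],None,fx=4,fy=4,interpolation=cv2.INTER_CUBIC),cv2.COLOR_RGB2BGR))"
```

```text
total tool shift [-0.0003  0.     -0.0027] rotvec [-0.01 -0.08 -0.02]
[-0.0003, 0.0, -0.0027] [-0.01, -0.08, -0.02]
pos [0.5573 0.0764 0.2098] F [-0.3 -0.6 -4.3] M [-0.01 -0.02 -0.04] w 0.0233 clk 7.7833
```

The socket mouths are about 5 mm below the pin tops with no contact force, so they are engaged. I'll keep lowering gently.

>>> send_rows(plan=[{"linear": [-0.0002, 0, 0.0015], "delta_rot": [0, 0, 0], "fingers": 0.01}, {"linear": [0, 0, 0.0015], "delta_rot": [0, 0, 0], "fingers": 0.01}, {"linear": [0, 0, 0.0015], "delta_rot": [0, 0, 0], "fingers": 0.01}, {"linear": [0, 0, 0.0015], "delta_rot": [0, 0, 0], "fingers": 0.01}, {"linear": [0, 0, 0.0015], "delta_rot": [0, 0, 0], "fingers": 0.01}, {"linear": [0, 0, 0], "delta_rot": [0, 0, 0], "fingers": 0.01}])

```text
clock: 8.33
position: [0.5572, 0.0765, 0.2017]
ee_rot: [0.002, 0.976, -0.219, 0.003]
contact_force: [0.0, -0.1, -4.5]
width: 0.0234
```

```bash
python3 -c "
from h import *
aim(.1937)"
```

```text
total tool shift [-0.0003  0.      0.0079] rotvec [-0.02 -0.1  -0.02]
[-0.0003, 0.0, 0.0079] [-0.02, -0.1, -0.02]
pos [0.5572 0.0765 0.2017] F [ 0.  -0.1 -4.5] M [ 0.03 -0.01  0.02] w 0.0234 clk 8.3333
```

>>> send_rows(plan=[{"linear": [0, 0, 0.0015], "delta_rot": [0, 0, 0], "fingers": 0.01}, {"linear": [0, 0, 0.0015], "delta_rot": [0, 0, 0], "fingers": 0.01}, {"linear": [0, 0, 0.0015], "delta_rot": [0, 0, 0], "fingers": 0.01}, {"linear": [0, 0, 0.001], "delta_rot": [0, 0, 0], "fingers": 0.01}, {"linear": [0, 0, 0], "delta_rot": [0, 0, 0], "fingers": 0.01}, {"linear": [0, 0, 0], "delta_rot": [0, 0, 0], "fingers": 0.01}])

```text
clock: 8.83
position: [0.5572, 0.0764, 0.1953]
ee_rot: [0.002, 0.976, -0.219, 0.003]
contact_force: [1.4, 0.3, -4.5]
width: 0.0233
```

```bash
python3 -c "
from h import *
aim(.1937)"
```

```text
total tool shift [-0.0003  0.      0.0016] rotvec [-0.01 -0.08 -0.02]
[-0.0003, 0.0, 0.0016] [-0.01, -0.08, -0.02]
pos [0.5572 0.0764 0.1953] F [ 1.4  0.3 -4.5] M [-0.01  0.01 -0.02] w 0.0233 clk 8.8333
```

>>> send_rows(plan=[{"linear": [0, 0, 0.0006], "delta_rot": [0, 0, 0], "fingers": 0.01}, {"linear": [0, 0, 0.0006], "delta_rot": [0, 0, 0], "fingers": 0.01}, {"linear": [0, 0, 0], "delta_rot": [0, 0, 0], "fingers": 0.01}, {"linear": [0, 0, 0], "delta_rot": [0, 0, 0], "fingers": 0.01}])

```text
clock: 9.17
position: [0.5574, 0.0764, 0.1942]
ee_rot: [0.002, 0.976, -0.219, 0.003]
contact_force: [-0.2, -0.4, -3.8]
width: 0.0234
```

```bash
python3 -c "
from h import *
aim(.1937)"
```

```text
total tool shift [-0.0004  0.0001  0.0005] rotvec [-0.02 -0.11 -0.02]
[-0.0004, 0.0001, 0.0005] [-0.02, -0.11, -0.02]
pos [0.5574 0.0764 0.1942] F [-0.2 -0.4 -3.8] M [-0.04 -0.01 -0.02] w 0.0234 clk 9.1667
```

>>> send_rows(plan=[{"linear": [0, 0, 0.0005], "delta_rot": [0, 0, 0], "fingers": 0.01}, {"linear": [0, 0, 0.0003], "delta_rot": [0, 0, 0], "fingers": 0.01}, {"linear": [0, 0, 0], "delta_rot": [0, 0, 0], "fingers": 0.01}])

```text
clock: 9.42
position: [0.5575, 0.0764, 0.1937]
ee_rot: [0.002, 0.976, -0.219, 0.004]
contact_force: [-0.2, -0.2, -4.3]
width: 0.0231
```

```bash
python3 -c "
from h import *
aim(.1937)"
```

```text
total tool shift [-0.0005  0.0001 -0.    ] rotvec [-0.03 -0.13 -0.02]
[-0.0005, 0.0001, -0.0] [-0.03, -0.13, -0.02]
pos [0.5575 0.0764 0.1937] F [-0.2 -0.2 -4.3] M [ 0.07 -0.02  0.01] w 0.0231 clk 9.4167
```

>>> send_rows(plan=[{"linear": [0, 0, 0.0005], "delta_rot": [0, 0, 0], "fingers": 0.01}, {"linear": [0, 0, 0.0005], "delta_rot": [0, 0, 0], "fingers": 0.01}, {"linear": [0, 0, 0], "delta_rot": [0, 0, 0], "fingers": 0.01}])

```text
clock: 9.67
position: [0.5576, 0.0764, 0.1936]
ee_rot: [0.001, 0.976, -0.219, 0.004]
contact_force: [-0.5, 0.3, -3.8]
width: 0.0234
```

```bash
python3 -c "
from h import *
aim(.1937)"
```

```text
total tool shift [-0.0006  0.0002 -0.0001] rotvec [-0.06 -0.18 -0.01]
[-0.0006, 0.0002, -0.0001] [-0.06, -0.18, -0.01]
pos [0.5576 0.0764 0.1936] F [-0.5  0.3 -3.8] M [0.09 0.01 0.03] w 0.0234 clk 9.6667
```

>>> send_rows(plan=[{"linear": [0, 0, 0.0008], "delta_rot": [0, 0, 0], "fingers": 0.01}, {"linear": [0, 0, 0.0008], "delta_rot": [0, 0, 0], "fingers": 0.01}])

```text
clock: 9.83
position: [0.5577, 0.0763, 0.1931]
ee_rot: [0.001, 0.976, -0.218, 0.005]
contact_force: [-2.2, -1.4, 4.6]
width: 0.023
```

```bash
python3 -c "
from h import *
aim(.1937)
im=save('wrist','w7');cv2.imwrite('pics/w7v.png',cv2.cvtColor(cv2.resize(im,(768,576),interpolation=cv2.INTER_CUBIC),cv2.COLOR_RGB2BGR))"
```

```text
total tool shift [-0.0008  0.0001 -0.0006] rotvec [-0.08 -0.24  0.  ]
[-0.0008, 0.0001, -0.0006] [-0.08, -0.24, 0.0]
pos [0.5577 0.0763 0.1931] F [-2.2 -1.4  4.6] M [0.27 0.31 0.15] w 0.023 clk 9.8333
```

View pics/w7v.png

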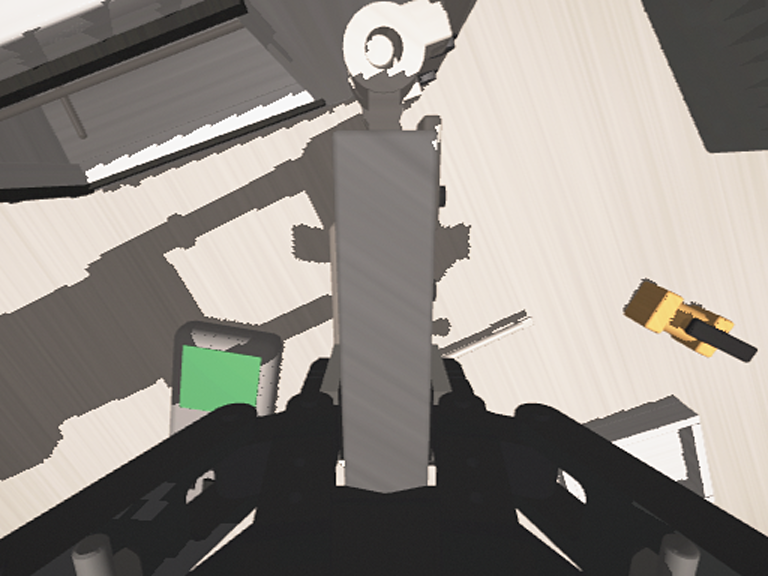

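The pin shows inside the bore and the load has reversed, about 9 N net downwards, at the predicted height. The door is seated, so I'll release.

>>> send_rows(plan=[{"linear": [0, 0, -0.0003], "delta_rot": [0, 0, 0], "fingers": 0.02}, {"linear": [0, 0, 0], "delta_rot": [0, 0, 0], "fingers": 0.03}, {"linear": [0, 0, 0], "delta_rot": [0, 0, 0], "fingers": 0.05}, {"linear": [0, 0, 0], "delta_rot": [0, 0, 0], "fingers": 0.085}, {"linear": [0, 0, 0], "delta_rot": [0, 0, 0], "fingers": 0.085}, {"linear": [0, 0, 0], "delta_rot": [0, 0, 0], "fingers": 0.085}, {"linear": [0, 0, 0], "delta_rot": [0, 0, 0], "fingers": 0.085}, {"linear": [0, 0, 0], "delta_rot": [0, 0, 0], "fingers": 0.085}], force=20)

```text
clock: 10.55
position: [0.5603, 0.0765, 0.1944]
ee_rot: [0.001, 0.976, -0.219, 0.008]
contact_force: [-0.2, 1.7, -0.9]
width: 0.0847
```

```bash
python3 -c "
from h import *
aim(.1937)
im=save('wrist','w8')
b=cv2.imread('pics/w7.png');print(abs(b.astype(int)-im[:,:,::-1]).mean(2)[:200,220:290].mean())"
```

```text
total tool shift [-0.003   0.0014  0.0006] rotvec [-0.24 -0.55 -0.02]
[-0.003, 0.0014, 0.0006] [-0.24, -0.55, -0.02]
pos [0.5603 0.0765 0.1944] F [-0.2  1.7 -0.9] M [-0.03  0.03 -0.02] w 0.0847 clk 10.55
23.283880952380954
```

>>> send_rows(plan=[{"linear": [0, 0, -0.01], "delta_rot": [0, 0, 0], "fingers": 0.085}, {"linear": [0, 0, -0.02], "delta_rot": [0, 0, 0], "fingers": 0.085}, {"linear": [0, 0, -0.03], "delta_rot": [0, 0, 0], "fingers": 0.085}, {"linear": [0, 0, -0.02], "delta_rot": [-0.24, -0.55, 0], "fingers": 0.085}, {"linear": [0, 0, 0], "delta_rot": [0, 0, 0], "fingers": 0.01}, {"linear": [0, 0, 0], "delta_rot": [0, 0, 0], "fingers": 0.0}])

```text
clock: 11.1
position: [0.5582, 0.0768, 0.2791]
ee_rot: [0.002, 0.976, -0.219, 0.001]
contact_force: [0.3, -0.2, -0.1]
width: 0.0635
```

```bash
cat >> h.py <<'E'
def push(phi,d,r,z,n=1,rotyaw=None):
    a=np.radians(phi); u=np.array([np.cos(a),np.sin(a),0]); nn=np.array([-np.sin(a),np.cos(a),0])
    p=np.array([.599,.1664,0])+r*u+d*nn+[0,0,z]; rows(p,down(phi+90),n)
    s,q,_=tool(); q=q-[.599,.1664,0]; print("pos",q.round(4),"r",(q@u).round(4),"d",(q@nn).round(4),"F",s["contact_force"].round(1),"w",round(s["width"],4),"clk",s["clock"],"q6",s["qpos"].round(2))
E
python3 - <<'E'
from h import *
push(245,.065,.15,.275)
im=save('wrist','w9'); cv2.imwrite('pics/w9v.png',cv2.cvtColor(cv2.resize(im,(768,576),interpolation=cv2.INTER_CUBIC),cv2.COLOR_RGB2BGR))
a=np.radians(245)
P=np.array([.599,.1664,.21])
for phi in(245,240):
    a=np.radians(phi);u=np.array([np.cos(a),np.sin(a),0]);n=np.array([-np.sin(a),np.cos(a),0])
    print(phi,(proj("wrist",[P+k*u+m*n for k in(.02,.18) for m in(-.012,.012)])*1.5).round(0).tolist())
E
```

```text
total tool shift [0.0643 0.0513 0.0045] rotvec [ 0.18 -0.19 -0.26]
[0.0643, 0.0513, 0.0045] [0.18, -0.19, -0.26]
pos [-0.0408 -0.0896  0.2791] r 0.0984 d 0.0009 F [ 0.3 -0.2 -0.1] w 0.0635 clk 11.1 q6 [ 0.02  0.25  1.49 -0.    1.4   0.46]
245 [[352.0, 150.0], [410.0, 150.0], [360.0, 475.0], [406.0, 474.0]]
240 [[348.0, 147.0], [406.0, 152.0], [330.0, 472.0], [376.0, 475.0]]
```

View pics/w9v.png

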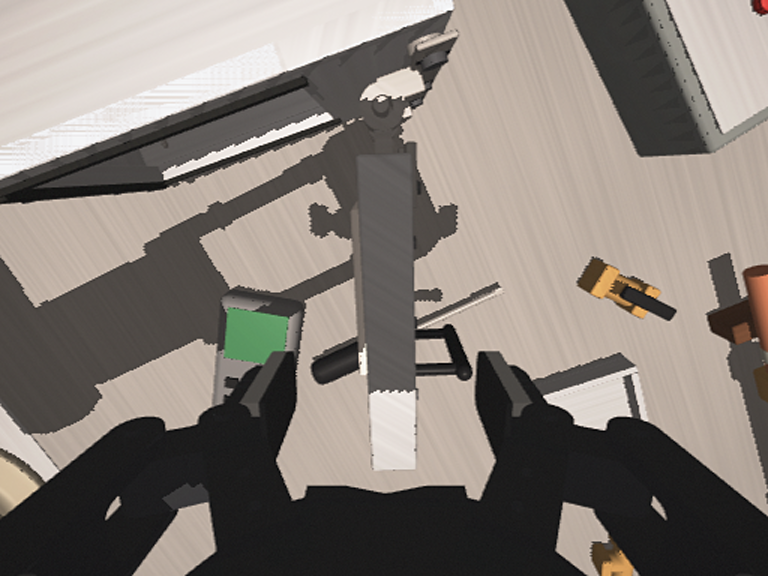

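The door hangs at about 246°, with its top corners where a seated door predicts them (within about 6 px), and the gripper is clear. Next I'll move round to the outer (handle) side with the fingers shut.

>>> send_rows(plan=[{"linear": [0.015, 0.012, 0], "delta_rot": [0.18, -0.19, -0.26], "fingers": 0}, {"linear": [0.02, 0.016, 0], "delta_rot": [0, 0, 0], "fingers": 0}, {"linear": [0.018, 0.014, 0.002], "delta_rot": [0, 0, 0], "fingers": 0}, {"linear": [0.012, 0.007, 0.002], "delta_rot": [0, 0, 0], "fingers": 0}, {"linear": [0, 0, 0], "delta_rot": [0, 0, 0], "fingers": 0}, {"linear": [0, 0, 0], "delta_rot": [0, 0, 0], "fingers": 0}])

```text
clock: 11.65
position: [0.5943, 0.0042, 0.2692]
ee_rot: [-0.001, 0.977, -0.215, -0.005]
contact_force: [0.1, 0.7, 0.0]
width: -0.0002
```

```bash
python3 -c "
from h import *
push(245,.06,.15,.200)"
```

```text
total tool shift [-0.0037  0.0009  0.0693] rotvec [0.06 0.54 0.13]
[-0.0037, 0.0009, 0.0693] [0.06, 0.54, 0.13]
pos [-0.0047 -0.1622  0.2692] r 0.149 d 0.0644 F [0.1 0.7 0. ] w -0.0002 clk 11.65 q6 [-0.11  0.3   1.43  0.    1.41  0.32]
```

>>> send_rows(plan=[{"linear": [0, 0, 0.015], "delta_rot": [0, 0.5, 0], "fingers": 0}, {"linear": [0, 0, 0.02], "delta_rot": [0, 0, 0], "fingers": 0}, {"linear": [0, 0, 0.02], "delta_rot": [0, 0, 0], "fingers": 0}, {"linear": [0, 0, 0.008], "delta_rot": [0, 0, 0], "fingers": 0}, {"linear": [0, 0, 0.002], "delta_rot": [0, 0, 0], "fingers": 0}, {"linear": [0, 0, 0], "delta_rot": [0, 0, 0], "fingers": 0}])

```text
clock: 12.15
position: [0.5909, 0.0097, 0.2009]
ee_rot: [-0.001, 0.977, -0.214, -0.003]
contact_force: [-0.7, 0.6, -0.2]
width: -0.0
```

```bash
python3 -c "
from h import *
push(245,.027,.15,.200)"
```

```text
total tool shift [-0.0319  0.0045  0.0011] rotvec [-0.07  0.34  0.26]
[-0.0319, 0.0045, 0.0011] [-0.07, 0.34, 0.26]
pos [-0.0081 -0.1567  0.2009] r 0.1454 d 0.0589 F [-0.7  0.6 -0.2] w -0.0 clk 12.15 q6 [-0.1   0.34  1.56  0.    1.25  0.33]
```

>>> send_rows(plan=[{"linear": [-0.008, 0.001, 0], "delta_rot": [0, 0.3, 0], "fingers": 0}, {"linear": [-0.008, 0.001, 0], "delta_rot": [0, 0, 0], "fingers": 0}, {"linear": [-0.008, 0.001, 0], "delta_rot": [0, 0, 0], "fingers": 0}, {"linear": [-0.005, 0.001, 0], "delta_rot": [0, 0, 1], "fingers": 0}, {"linear": [-0.006, 0.001, 0], "delta_rot": [0, 0, 3], "fingers": 0}, {"linear": [-0.0078, 0.0011, 0], "delta_rot": [0, 0, 3], "fingers": 0}, {"linear": [-0.0078, 0.0011, 0], "delta_rot": [0, 0, 3], "fingers": 0}, {"linear": [-0.0078, 0.0011, 0], "delta_rot": [0, 0, 3], "fingers": 0}, {"linear": [-0.0078, 0.0011, 0], "delta_rot": [0, 0, 3], "fingers": 0}])

```text
clock: 12.9
position: [0.5252, 0.0358, 0.2075]
ee_rot: [-0.002, 0.935, -0.356, 0.006]
contact_force: [-0.0, 0.2, 0.4]
width: 0.0004
```

```bash
python3 - <<'E'
from h import *
for phi in(230,225): push(phi,.027,.15,.200)
print([ (d["p"],d["extent"]) for d in (manip.get_image("top") is not None and manip.find_in("door","top"))])
E
```

```text
total tool shift [-0.0004  0.0026  0.0075] rotvec [-0.48 -0.56 -1.67]
[-0.0004, 0.0026, 0.0075] [-0.48, -0.56, -1.67]
pos [-0.0738 -0.1306  0.2075] r 0.1474 d 0.0274 F [-0.   0.2  0.4] w 0.0004 clk 12.9 q6 [-0.06  0.23  1.7   0.    1.2   0.66]
total tool shift [-0.0136  0.0048  0.0074] rotvec [-0.51 -0.54  3.33]
[-0.0136, 0.0048, 0.0074] [-0.51, -0.54, 3.33]
pos [-0.0738 -0.1306  0.2075] r 0.1445 d 0.0402 F [-0.   0.2  0.4] w 0.0004 clk 12.9 q6 [-0.06  0.23  1.7   0.    1.2   0.66]
[(0.84, [389.0, 106.7, 459.4, 175.9]), (0.78, [142.9, 146.7, 202.2, 189.7])]
```

>>> send_rows(plan=[{"linear": [-0.0078, 0.0014, 0.003], "delta_rot": [-0.3, -0.3, 3], "fingers": 0}, {"linear": [-0.0078, 0.0014, 0.003], "delta_rot": [-0.2, -0.3, 3], "fingers": 0}, {"linear": [-0.0078, 0.0014, 0.002], "delta_rot": [0, 0, 3], "fingers": 0}, {"linear": [-0.0078, 0.0014, 0.001], "delta_rot": [0, 0, 3], "fingers": 0}, {"linear": [-0.0078, 0.0014, 0.001], "delta_rot": [0, 0, 3], "fingers": 0}, {"linear": [-0.0078, 0.0014, 0.001], "delta_rot": [0, 0, 3], "fingers": 0}, {"linear": [-0.0078, 0.0014, 0.001], "delta_rot": [0, 0, 3], "fingers": 0}, {"linear": [-0.0078, 0.0014, 0.001], "delta_rot": [0, 0, 3], "fingers": 0}])

```text
clock: 13.67
position: [0.4811, 0.077, 0.1985]
ee_rot: [-0.003, 0.838, -0.546, 0.006]
contact_force: [-1.1, -0.1, 0.7]
width: 0.0
```

```bash
python3 - <<'E'
from h import *
for phi in(205,200): push(phi,.027,.15,.200)
E
```

```text
total tool shift [-0.0041  0.0054 -0.0016] rotvec [-0.66 -0.43 -1.12]
[-0.0041, 0.0054, -0.0016] [-0.66, -0.43, -1.12]
pos [-0.1179 -0.0894  0.1985] r 0.1446 d 0.0312 F [-1.1 -0.1  0.7] w 0.0 clk 13.6667 q6 [ 0.02  0.18  1.79 -0.    1.16  1.17]
total tool shift [-0.0172  0.0075 -0.0017] rotvec [-0.68 -0.41  3.88]
[-0.0172, 0.0075, -0.0017] [-0.68, -0.41, 3.88]
pos [-0.1179 -0.0894  0.1985] r 0.1414 d 0.0437 F [-1.1 -0.1  0.7] w 0.0 clk 13.6667 q6 [ 0.02  0.18  1.79 -0.    1.16  1.17]
```

>>> send_rows(plan=[{"linear": [-0.0082, 0.0018, 0], "delta_rot": [-0.3, -0.2, 3], "fingers": 0}, {"linear": [-0.0082, 0.0018, 0], "delta_rot": [-0.3, -0.2, 3], "fingers": 0}, {"linear": [-0.0078, 0.0018, 0], "delta_rot": [0, 0, 3], "fingers": 0}, {"linear": [-0.0078, 0.0018, 0], "delta_rot": [0, 0, 3], "fingers": 0}, {"linear": [-0.007, 0.0016, 0], "delta_rot": [0, 0, 3], "fingers": 0}, {"linear": [-0.005, 0.001, 0], "delta_rot": [0, 0, 2], "fingers": 0}])

```text
clock: 14.17
position: [0.46, 0.1168, 0.2009]
ee_rot: [-0.003, 0.745, -0.667, 0.003]
contact_force: [-0.4, -1.0, 1.0]
width: 0.0001
```

```bash
python3 - <<'E'
from h import *
for phi in(190,185): push(phi,.027,.15,.200)
im=save("wrist","w10"); t=save("top","t2")[100:225,40:190]
a=cv2.resize(im,(420,315)); b=cv2.resize(t,(378,315),interpolation=cv2.INTER_CUBIC)
cv2.imwrite("pics/v11.png",cv2.cvtColor(np.hstack([a,b]),cv2.COLOR_RGB2BGR))
E
```

```text
total tool shift [0.0026 0.0043 0.0008] rotvec [-0.49 -0.09 -3.65]
[0.0026, 0.0043, 0.0008] [-0.49, -0.09, -3.65]
pos [-0.139  -0.0496  0.2009] r 0.1455 d 0.0247 F [-0.4 -1.   1. ] w 0.0001 clk 14.1667 q6 [ 0.1   0.16  1.8  -0.    1.17  1.56]
total tool shift [-0.0104  0.0069  0.0008] rotvec [-0.49 -0.07  1.35]
[-0.0104, 0.0069, 0.0008] [-0.49, -0.07, 1.35]
pos [-0.139  -0.0496  0.2009] r 0.1428 d 0.0373 F [-0.4 -1.   1. ] w 0.0001 clk 14.1667 q6 [ 0.1   0.16  1.8  -0.    1.17  1.56]
```

View pics/v11.png

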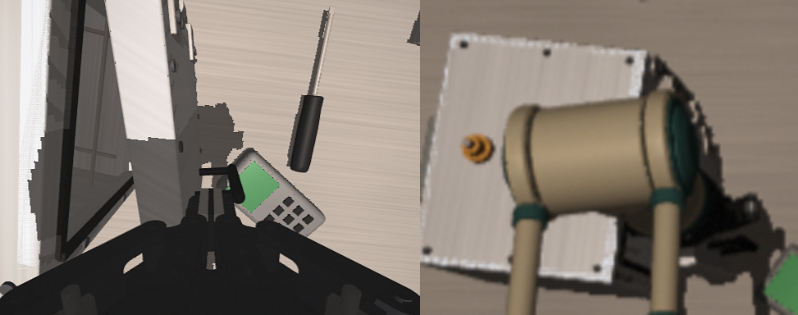

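```bash
python3 - <<'E'
from h import *
k=512/420
P=back("wrist",np.array([(105,0),(127,140),(163,0),(175,140)])*k,.21); print(P.round(4))
for i in(0,2):
    d=P[i+1]-P[i]; print(np.degrees(np.arctan2(d[1],d[0]))%360)
w=back("wrist",np.array([(45,20),(38,240)])*k,.215); d=w[1]-w[0]; print("roof edge",w.round(3),np.degrees(np.arctan2(d[1],d[0]))%360)
s,p,_=tool(); print(p,[np.linalg.norm(np.cross([np.cos(a),np.sin(a)],(p-P[2])[:2])) for a in np.radians([186,188,190])])
E
```

```text
[[0.5604 0.1724 0.21  ]
 [0.5035 0.1624 0.21  ]
 [0.5631 0.149  0.21  ]
 [0.5061 0.1399 0.21  ]]
189.9770142931887
189.07341923045055
roof edge [[0.549 0.194 0.215]
 [0.448 0.205 0.215]] 173.92612462372182
[0.4600043  0.11693802 0.2009125 ] [np.float64(0.021084942103775574), np.float64(0.017375691970498354), np.float64(0.01364527223307525)]<stdin>:7: DeprecationWarning: Arrays of 2-dimensional vectors are deprecated. Use arrays of 3-dimensional vectors instead. (deprecated in NumPy 2.0)
```

The door is at about 189.5°, and the front of the chamber at 173.9°. About 15° is left, so I'll slow down.

>>> send_rows(plan=[{"linear": [-0.007, 0.002, 0], "delta_rot": [-0.3, 0, 2.5], "fingers": 0}, {"linear": [-0.006, 0.002, 0], "delta_rot": [-0.2, 0, 2.5], "fingers": 0}, {"linear": [-0.006, 0.0015, 0], "delta_rot": [0, 0, 2.5], "fingers": 0}, {"linear": [-0.004, 0.001, 0], "delta_rot": [0, 0, 1.5], "fingers": 0}, {"linear": [-0.002, 0, 0], "delta_rot": [0, 0, 0], "fingers": 0}, {"linear": [0, 0, 0], "delta_rot": [0, 0, 0], "fingers": 0}])

```text
clock: 14.77
position: [0.4549, 0.14, 0.2024]
ee_rot: [0.001, -0.693, 0.721, -0.003]
contact_force: [-0.4, -0.6, 0.6]
width: 0.0003
```

```bash
python3 - <<'E'
from h import *
for phi in(180,174): push(phi,.026,.148,.200)
E
```

```text
total tool shift [-0.0002  0.0039  0.0024] rotvec [-0.32 -0.16 -2.3 ]
[-0.0002, 0.0039, 0.0024] [-0.32, -0.16, -2.3]
pos [-0.1441 -0.0264  0.2024] r 0.1441 d 0.0264 F [-0.4 -0.6  0.6] w 0.0003 clk 14.7667 q6 [ 0.16  0.16  1.8  -0.    1.18  1.77]
total tool shift [-0.0157  0.0064  0.0023] rotvec [-0.33 -0.15  3.7 ]
[-0.0157, 0.0064, 0.0023] [-0.33, -0.15, 3.7]
pos [-0.1441 -0.0264  0.2024] r 0.1406 d 0.0413 F [-0.4 -0.6  0.6] w 0.0003 clk 14.7667 q6 [ 0.16  0.16  1.8  -0.    1.18  1.77]
```

>>> send_rows(plan=[{"linear": [-0.002, 0.001, 0], "delta_rot": [-0.3, 0, 0.7], "fingers": 0}, {"linear": [-0.002, 0.001, 0], "delta_rot": [0, 0, 0.7], "fingers": 0}, {"linear": [-0.002, 0.001, 0], "delta_rot": [0, 0, 0.7], "fingers": 0}, {"linear": [-0.002, 0, 0], "delta_rot": [0, 0, 0.7], "fingers": 0}, {"linear": [-0.002, 0, 0], "delta_rot": [0, 0, 0.5], "fingers": 0}, {"linear": [0, 0, 0], "delta_rot": [0, 0, 0], "fingers": 0}])

```text
clock: 15.27
position: [0.4532, 0.1498, 0.2026]
ee_rot: [-0.001, -0.67, 0.742, -0.002]
contact_force: [-0.1, -0.9, -0.2]
width: -0.0001
```

```bash
python3 - <<'E'
from h import *
push(174,.026,.148,.200)
E
```

```text
total tool shift [-0.0058  0.0048  0.0026] rotvec [-0.07 -0.19  0.19]
[-0.0058, 0.0048, 0.0026] [-0.07, -0.19, 0.19]
pos [-0.1458 -0.0166  0.2026] r 0.1432 d 0.0318 F [-0.1 -0.9 -0.2] w -0.0001 clk 15.2667 q6 [ 0.18  0.17  1.79 -0.    1.18  1.85]
```

>>> send_rows(plan=[{"linear": [-0.001, 0, 0], "delta_rot": [0, 0, 0], "fingers": 0}, {"linear": [-0.001, 0, 0], "delta_rot": [0, 0, 0], "fingers": 0}, {"linear": [-0.001, 0, 0], "delta_rot": [0, 0, 0], "fingers": 0}, {"linear": [-0.001, 0, 0], "delta_rot": [0, 0, 0], "fingers": 0}, {"linear": [0, 0, 0], "delta_rot": [0, 0, 0], "fingers": 0}])

```text
clock: 15.68
position: [0.4535, 0.1542, 0.2025]
ee_rot: [-0.001, -0.671, 0.742, -0.002]
contact_force: [-1.7, 0.3, 0.2]
width: 0.0001
```

```bash
python3 - <<'E'
from h import *
push(174,.026,.148,.200)
E
```

```text
total tool shift [-0.0013  0.0046  0.0025] rotvec [-0.05 -0.21  0.22]
[-0.0013, 0.0046, 0.0025] [-0.05, -0.21, 0.22]
pos [-0.1455 -0.0122  0.2025] r 0.1434 d 0.0273 F [-1.7  0.3  0.2] w 0.0001 clk 15.6833 q6 [ 0.19  0.17  1.79 -0.    1.18  1.86]
```

>>> send_rows(plan=[{"linear": [-0.0008, 0, 0], "delta_rot": [0, 0, 0], "fingers": 0}, {"linear": [-0.0008, 0, 0], "delta_rot": [0, 0, 0], "fingers": 0}, {"linear": [-0.0005, 0, 0], "delta_rot": [0, 0, 0], "fingers": 0}, {"linear": [0, 0, 0], "delta_rot": [0, 0, 0], "fingers": 0}])

```text
clock: 16.02
position: [0.4537, 0.1565, 0.2025]
ee_rot: [-0.001, -0.671, 0.742, -0.002]
contact_force: [0.4, -0.1, -0.1]
width: 0.0001
```

```bash
python3 - <<'E'
from h import *
push(174,.026,.148,.200)
im=save("wrist","w11"); cv2.imwrite("pics/w11v.png",cv2.cvtColor(im,4))
E
```

```text
total tool shift [0.0009 0.0045 0.0025] rotvec [-0.04 -0.22  0.22]
[0.0009, 0.0045, 0.0025] [-0.04, -0.22, 0.22]
pos [-0.1453 -0.0099  0.2025] r 0.1435 d 0.025 F [ 0.4 -0.1 -0.1] w 0.0001 clk 16.0167 q6 [ 0.19  0.17  1.79 -0.    1.18  1.86]
```

>>> send_rows(plan=[{"linear": [-0.0006, 0, 0], "delta_rot": [0, 0, 0], "fingers": 0}, {"linear": [-0.0006, 0, 0], "delta_rot": [0, 0, 0], "fingers": 0}, {"linear": [-0.0006, 0, 0], "delta_rot": [0, 0, 0], "fingers": 0}])

```text
clock: 16.32
position: [0.4538, 0.1582, 0.2025]
ee_rot: [-0.001, -0.671, 0.742, -0.002]
contact_force: [0.1, 0.4, -0.4]
width: 0.0004
```

```bash
python3 - <<'E'
from h import *
push(174,.026,.148,.200)
E
```

```text
total tool shift [0.0027 0.0045 0.0025] rotvec [-0.03 -0.23  0.21]
[0.0027, 0.0045, 0.0025] [-0.03, -0.23, 0.21]
pos [-0.1452 -0.0082  0.2025] r 0.1435 d 0.0233 F [ 0.1  0.4 -0.4] w 0.0004 clk 16.3167 q6 [ 0.19  0.17  1.78 -0.    1.18  1.87]
```

>>> send_rows(plan=[{"linear": [-0.0006, 0, 0], "delta_rot": [0, 0, 0], "fingers": 0}, {"linear": [-0.0006, 0, 0], "delta_rot": [0, 0, 0], "fingers": 0}, {"linear": [-0.0006, 0, 0], "delta_rot": [0, 0, 0], "fingers": 0}])

```text
clock: 16.57
position: [0.4539, 0.1593, 0.2024]
ee_rot: [-0.002, -0.671, 0.742, -0.002]
contact_force: [-0.6, -3.7, 1.1]
width: -0.0004
```

```bash
python3 - <<'E'
from h import *
push(174,.026,.148,.200)
E
```

```text
total tool shift [0.0037 0.0044 0.0025] rotvec [-0.02 -0.36  0.24]
[0.0037, 0.0044, 0.0025] [-0.02, -0.36, 0.24]
pos [-0.1451 -0.0071  0.2024] r 0.1436 d 0.0223 F [-0.6 -3.7  1.1] w -0.0004 clk 16.5667 q6 [ 0.2   0.18  1.78 -0.01  1.19  1.87]
```

>>> send_rows(plan=[{"linear": [-0.0006, 0, 0], "delta_rot": [0, 0, 0], "fingers": 0}, {"linear": [-0.0006, 0, 0], "delta_rot": [0, 0, 0], "fingers": 0}])

```text
clock: 16.73
position: [0.4539, 0.1593, 0.2025]
ee_rot: [-0.003, -0.671, 0.742, -0.003]
contact_force: [-0.7, -4.2, 1.5]
width: -0.0003
```

```bash
python3 - <<'E'
from h import *
push(174,.026,.148,.200)
im=save("wrist","w12"); a=cv2.resize(im[0:290,:],(800,453),interpolation=cv2.INTER_CUBIC); cv2.imwrite("pics/w12v.png",cv2.cvtColor(a,4))
E
```

```text
total tool shift [0.0037 0.0045 0.0025] rotvec [-0.02 -0.53  0.26]
[0.0037, 0.0045, 0.0025] [-0.02, -0.53, 0.26]
pos [-0.1451 -0.0071  0.2025] r 0.1436 d 0.0223 F [-0.7 -4.2  1.5] w -0.0003 clk 16.7333 q6 [ 0.2   0.18  1.78 -0.01  1.19  1.87]
```

View pics/w12v.png

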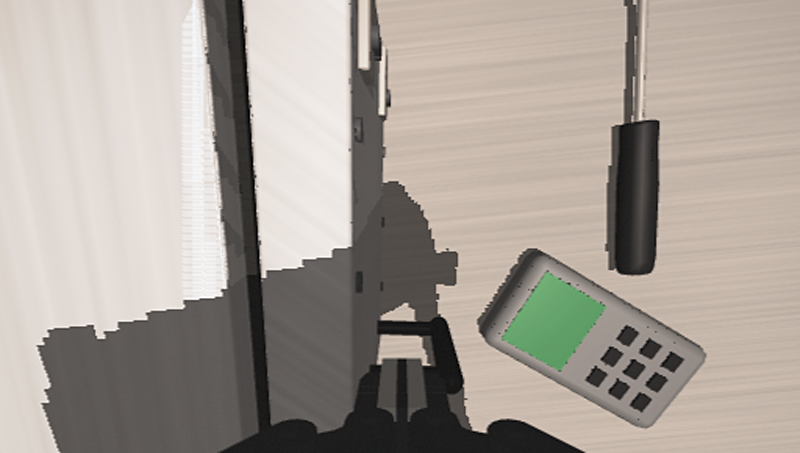

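The door lies against the dark seal line, with its top edge running from (240,0) to (265,420) along the frame. I'll check the angle with numbers.

```bash
python3 - <<'E'
from h import *
k=512/800
for n,pts,z in(("door inner",[(243,0),(265,420)],.21),("door outer",[(350,0),(355,240)],.21),("roof",[(200,0),(220,200)],.215)):
    w=back("wrist",np.array(pts)*k,z); d=w[1]-w[0]; print(n,w.round(4).tolist(),np.degrees(np.arctan2(d[1],d[0]))%360)
E
```

```text
door inner [[0.563, 0.1833, 0.21], [0.4628, 0.1971, 0.21]] 172.17832632129264
door outer [[0.5608, 0.1605, 0.21], [0.5096, 0.166, 0.21]] 173.86688699724846
roof [[0.562, 0.1907, 0.215], [0.5224, 0.195, 0.215]] 173.79186848211117
```

>>> send_rows(plan=[{"linear": [-0.0009, 0, 0], "delta_rot": [0, 0, 0], "fingers": 0}, {"linear": [-0.0009, 0, 0], "delta_rot": [0, 0, 0], "fingers": 0}])

```text
clock: 16.95
position: [0.4539, 0.1593, 0.2026]
ee_rot: [-0.005, -0.671, 0.741, -0.005]
contact_force: [-1.6, -6.3, 1.6]
width: -0.0003
```

The door is parallel to the frame (about 173.9° against 173.8°), with a light 6 N push and no further movement. Backing off.

>>> send_rows(plan=[{"linear": [0.002, 0, 0], "delta_rot": [0, 0, 0], "fingers": 0}, {"linear": [0.006, 0, 0], "delta_rot": [0, 0, 0], "fingers": 0}, {"linear": [0.012, 0, 0], "delta_rot": [0, 0, 0], "fingers": 0}, {"linear": [0.012, 0, 0], "delta_rot": [0, 0, 0], "fingers": 0}, {"linear": [0.006, 0, -0.02], "delta_rot": [0, 0, 0], "fingers": 0}, {"linear": [0, 0, -0.03], "delta_rot": [0, 0, 0], "fingers": 0}, {"linear": [0, 0, -0.03], "delta_rot": [0, 0, 0], "fingers": 0}, {"linear": [0, 0, -0.01], "delta_rot": [0, 0, 0], "fingers": 0}, {"linear": [0, 0, 0], "delta_rot": [0, 0, 0], "fingers": 0}])

```text
clock: 17.7
position: [0.4495, 0.1239, 0.2947]
ee_rot: [-0.001, -0.671, 0.742, 0.001]
contact_force: [0.5, -1.2, -0.2]
width: 0.0
```

```bash
python3 - <<'E'
from h import *
np.set_printoptions(precision=4,suppress=True)
im=save("wrist","w13"); s,p,_=tool(); print(p,s["contact_force"],s["clock"])
g=cv2.cvtColor(im,cv2.COLOR_RGB2GRAY)
P=np.array([.599,.1664,.21])
for phi in(173.9,176):
    a=np.radians(phi);u=np.array([np.cos(a),np.sin(a),0]);n=np.array([-np.sin(a),np.cos(a),0])
    print(phi,proj("wrist",[P+k*u+m*n for k in(.05,.10) for m in(-.012,.012)]).round(1).tolist())
L=cv2.createLineSegmentDetector().detect(g)[0][:,0]
for l in L:
    if np.hypot(l[2]-l[0],l[3]-l[1])>50 and l[0]<300:
        w=back("wrist",l.reshape(2,2),.21); d=w[1]-w[0]; print(l.round(1),w[:,:2].ravel(),(np.degrees(np.arctan2(d[1],d[0]))%180).round(1))
d=manip.masks_of("door","wrist"); print([(x["p"],x["extent"]) for x in d])
E
```

```text
[0.4494 0.1239 0.294 ] [ 0.519   0.6183 -0.3329] 17.75
173.9 [[151.7, 73.4], [188.3, 73.6], [158.5, 150.0], [192.6, 150.2]]
176 [[154.5, 74.0], [191.0, 72.9], [163.8, 150.5], [197.7, 149.5]]
[147.7  29.2 166.2 245.8] [0.5762 0.1809 0.4273 0.1974] 173.7
[  5.7 355.7 179.7 268.8] [0.3367 0.3579 0.4063 0.1906] 112.6
[144.8 155.8 130.4   0.4] [0.4978 0.1994 0.5928 0.1882] 173.3
[190.4 144.4 185.8  61.8] [0.5024 0.166  0.5552 0.1602] 173.8
[  0.6 274.9 153.1 277.4] [0.4153 0.3342 0.4008 0.2132] 83.2
[159.1 243.  152.  159.3] [0.4301 0.2025 0.4948 0.1948] 173.3
[153.4 159.4 142.6  39.2] [0.4947 0.1939 0.571  0.1853] 173.6
[152.6 246.9 144.6 158.2] [0.4274 0.2081 0.4961 0.1999] 173.2
[(0.74, [151.6, 0.5, 254.0, 249.5])]
```

```bash
python3 -c "
from h import *
print(manip.sign_off())"
```

```text
the job is handed in; nothing more can be done
None
```

I hung the leftmost door back on both pintles, let go of it, swung it shut against the seal and handed the job in at about 17.8 s of the 72 s allowed.

- **Lowering:** there was no contact force until the door reached its predicted resting height. There the load reversed, about 9 N net downwards, and the wrist view showed the pin inside the upper bore. The lower socket could not be seen directly.
- **Shutting:** I pushed the outer face above the handle with closed fingers. The push was 4–6 N at the seal, and the door moved no further.
- **Last check, with the gripper clear:** the door's top edges lie at 173.7–173.8°, and I measured the chamber front at 173.8–173.9°. The edges are where a seated, shut door should appear, within 2 px, and the force on the tool is about zero.
- **Disagreements:** one automatic fit of the upper knuckle ring was about 2 mm off, so I used the positions read by eye. One by-hand reading of the inner edge gave 172.2°, and the later line fit gave 173.7°.
- **Other things on the bench:** nothing else was touched as far as the forces and pictures show. I took no final picture of the whole bench.

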